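Sort instrument parts into the bench trays

TASK

Clear the loose instrument parts into their trays: lay both wooden bridges flat, side by side, on the floor of the oblong tray, put both tuning machines in the square tray with their posts pointing up, and stand the spool clamp upright in the round dish. Set each part down gently, do not drop it, and leave the little brass plane and the cork sanding block where they are.

Things in the scene. Friction and masses are not known exactly. Their poses are not given: they have to be found in the camera images.
- bridge_a: One ukulele bridge of dark wood: a flat bar 88 long (its x), 24 wide (its y), with a raised middle 48 x 20 and a thin white strip on it; 8 high at the ends, 12 in the middle (14 over the strip); about 20 g. Origin: centre of the flat underside, z up. Lies flat, underside down, at the start.
- bridge_b: The other, identical ukulele bridge of dark wood: a flat bar 88 long (its x), 24 wide (its y), with a raised middle 48 x 20 and a thin white strip on it; 8 high at the ends, 12 in the middle (14 over the strip); about 20 g. Origin: centre of the flat underside, z up. Lies flat, underside down, at the start.
- tuner_a: One steel guitar tuning machine: housing 28 (x) x 20 (y) x 14 high, a post 6 across standing up from it to 38 high (5 off centre to -x), a flat button on a short shaft to +x: ends 38 from the origin, 22 wide (y), 3 to 11 high. About 40 g. Origin: centre of the housing's underside, z up along the post. Loose, starts post up; pinch the housing across y.
- tuner_b: The other, identical steel guitar tuning machine: housing 28 (x) x 20 (y) x 14 high, a post 6 across standing up from it to 38 high (5 off centre to -x), a flat button on a short shaft to +x: ends 38 from the origin, 22 wide (y), 3 to 11 high. About 40 g. Origin: centre of the housing's underside, z up along the post. Loose, starts post up; pinch the housing across y.
- spool_clamp: Spool clamp standing upright: two pale wooden cork-faced discs 36 across on a thin steel rod, the lower from 0 to 23 high, the upper from 37 to 58 high, small brass nut on top to 64. About 90 g. Origin: centre of the underside, z up along the rod.
- oblong_tray: Fixed oblong plywood tray, 120 (x) x 175 (y) outside, walls 5 thick and 16 high over the bench, floor 5 thick, inside 110 x 165, open on top. Bridges go here, each can lie along the tray's x. Origin: centre of its underside on the bench, z up.
- square_tray: Fixed square plywood tray, 120 x 120 outside, walls 5 thick and 16 high over the bench, floor 5 thick, inside 110 x 110, open on top. Tuning machines go here. Origin: centre of its underside on the bench, z up.
- round_dish: Fixed round wooden dish, 120 across, rim 16 high, wall and floor 5 thick, flat floor about 106 across. The spool clamp goes here. Origin: centre of its underside on the bench, z up.
- finger_plane: Bystander, leave alone: little brass finger plane, 46 long (x), 24 wide, up to 30 high, loose, 120 g. Origin: centre of its underside.
- sanding_block: Bystander, leave alone: cork sanding block 80 (x) x 45 x 29 high, loose, 80 g. Origin: centre of its underside.

How it is judged:
At the end, for the whole second after the job is handed in: Bridges inside the oblong tray, tuners inside the square tray, clamp within 50 mm of the round dish's centre; all five right way up within 0.12 rad, underside within 4 mm of the tray floor, at rest (under 20 mm/s and 0.2 rad/s) (x of bridge_a in the frame of oblong_tray between -0.055 and 0.055 m and y of bridge_a in the frame of oblong_tray between -0.0825 and 0.0825 m and z of each of bridge_a, bridge_b in the frame of oblong_tray below 0.009 m and angle between each of bridge_a, tuner_a, bridge_b, tuner_b, spool_clamp's own z axis and vertical below 0.12 rad and linear speed of each of bridge_a, tuner_a, bridge_b, tuner_b, spool_clamp below 0.02 m/s and angular speed of each of bridge_a, tuner_a, bridge_b, tuner_b, spool_clamp below 0.2 rad/s and x of tuner_a in the frame of square_tray between -0.055 and 0.055 m and y of tuner_a in the frame of square_tray between -0.055 and 0.055 m and z of each of tuner_a, tuner_b in the frame of square_tray below 0.009 m and x of bridge_b in the frame of oblong_tray between -0.055 and 0.055 m and y of bridge_b in the frame of oblong_tray between -0.0825 and 0.0825 m and x of tuner_b in the frame of square_tray between -0.055 and 0.055 m and y of tuner_b in the frame of square_tray between -0.055 and 0.055 m and horizontal distance between spool_clamp and round_dish below 0.05 m and z of spool_clamp in the frame of round_dish below 0.009 m); the robot touches nothing.
It fails at once if the brass plane is moved more than 20 mm (distance of finger_plane from where it was at the start of the episode above 0.02 m).
It fails at once if the sanding block is moved more than 20 mm (distance of sanding_block from where it was at the start of the episode above 0.02 m).
It fails at once if a part is dropped or thrown (faster than 0.7 m/s within 25 mm of the bench) ((height (world z) of bridge_a below 0.025 m and linear speed of bridge_a above 0.7 m/s) or (height (world z) of bridge_b below 0.025 m and linear speed of bridge_b above 0.7 m/s) or (height (world z) of tuner_a below 0.025 m and linear speed of tuner_a above 0.7 m/s) or (height (world z) of tuner_b below 0.025 m and linear speed of tuner_b above 0.7 m/s) or (height (world z) of spool_clamp below 0.025 m and linear speed of spool_clamp above 0.7 m/s)).
It also fails if it takes over 125 s, if anything falls off the work surface, if the arm or the gripper's body presses on something with over 40 N, if the wrist force passes 120 N, or if a joint passes its speed limit or range.

ROBOT

A 6-joint arm with a two-finger parallel gripper is mounted at the origin on the work surface. World frame = base frame: x ahead of the robot, y to its left, z up, the work surface at z = 0. Lengths are in m, angles in rad, forces in N, time in s.
With the tool pointing down it reaches from about 0.375 to 0.9 m from the base axis. Payload 3.1 kg.
Tool frame: the origin (TCP) lies between the finger pads; the fingertips stand 19 mm ahead of it and the grasp point (between the pads) is the TCP; z points along the fingers, y is the direction in which the jaws open and shut (so a half turn about z gives the same grasp; the last joint's range is limited). The gripper opens to 85 mm and grips with 20 to 120 N. Pads are 22 mm wide; open, the fingers measure 114 mm over their backs; the gripper's body (76 mm by 85 mm) begins 54 mm behind the grasp point. The pads swing forward as they close: fully open they stand 13 mm farther back than shut.
Start: joints at [1.036, 0.527, 1.433, -0, 1.181, -0.178], TCP at [0.218, 0.586, 0.25] pointing down, gripper open.
Joint ranges: [-3.08, 3.08], [-0.75, 2.2], [0.22, 2.44], [-1.43, 4.57], [0, 2.65], [-2.85, 2.85]. Speed limits (rad/s): [2.79, 2.79, 3.14, 3.14, 3.14, 3.14].

INTERFACE

Orientations are given as a unit quaternion [x, y, z, w].
In Python, from station import manip, optics, job gives the robot as it stands.
- The arm moves only by the shell command python3 -m inch 'ROWS' [OPENING] [FORCE]. ROWS is JSON, one flat list of numbers, 4 for each row, row after row: the shift along the world's x, y, z in cm, then the turn about the world's z in rad. A call has 1 to 20 rows; each row shifts and turns the commanded pose from where the row before left it; what a row does not reach is not made up. A row lasts 1/8 s, in which the tool goes at most 62.5 mm and 10.7 degrees, less where a joint would pass 70% of its speed; a pose out of reach is approached as far as the arm can. A call with a gripper value outside its range is refused whole. OPENING is the opening in per cent of the stroke, from 0 (shut) to 100 (fully open), set as the call begins (- or left out, the last holds). The fingers move at their own pace and stop on an object; FORCE is the grip in N (left out, the last holds). Time passes only in rows, so rows that do not move let the fingers close. It gives the time, the measured TCP pose, the force and the opening at its end, in the units of the state.
- manip.sense(): the state, without advancing time (a new reading comes with each control period).
- optics.snapshot(name): name is "scene" or "top" or "wrist"; returns (picture, depth): 384x512x3 uint8, red, green, blue; 384x512 float32, m along the optical axis (not along the pixel's ray), 0 where there is no reading.
- optics.camera_model(name): a dict with "mtx" (3x3 intrinsics, pixels), "camera_from_world" (4x4, takes a point from world to camera coordinates); the wrist camera has in their place "tool_from_camera" (4x4, takes a point from camera to tool coordinates, whose origin is the TCP and whose axes are the flange's). Camera axes: x right, y up, looking along -z (the intrinsics and any distortion apply to the point x, -y, -z); pixel columns grow to the right and rows downward; lengths in m; the calibration is good to about 2 mm. The wrist camera is an equidistant fisheye: a pixel r from the principal point sees the ray r / f radians off the axis. A picture is of the moment at which its call begins: read the wrist's pose just before it. camera_model takes no time and is no camera call.
- job.sign_off(): hands the job in, once; it reports no verdict.
The state is a dict: "t": time; "q": joint angles; "qd": joint speeds; "tau": joint torques, N m; "tcp_pos": TCP position; "tool_rot": TCP orientation; "force": force on the tool from outside, world axes, zero at the start; "ft_torque": the same for the moment, N m; "finger_gap": opening from 0.0 (shut) to 1.0 (fully open).
Only numpy, scipy, OpenCV 4.12 (cv2) and the standard library are available. Lean on these libraries where they do the work, as an engineer would, in place of code of your own. Each camera call takes 0.05 s, during which the arm holds its last target.

## Working session

There is one attempt and no reset: what is moved stays moved. The work goes in short steps, Python scripts to look and compute and a shell command to move; the robot and the scene stay as the last step left them, time stands still between calls to the robot, and variables do not carry over. Pictures are saved under pics/ and viewed, and the job is handed in when it is done.

```bash
ls; mkdir -p pics
cat > h.py <<'E'
import numpy as np,cv2
from station import manip,optics,job
def save(n,f):
    p,d=optics.snapshot(n); cv2.imwrite(f'pics/{f}.png',p[:,:,::-1]); np.savez(f'{f}.npz',p=p,d=d); return p,d
def world(n,u,v,d):
    m=optics.camera_model(n);K=np.array(m['mtx']);T=np.linalg.inv(np.array(m['camera_from_world']))
    u=np.asarray(u,float);v=np.asarray(v,float)
    x=(u-K[0,2])/K[0,0]*d;y=(v-K[1,2])/K[1,1]*d
    P=np.stack([x,-y,-d*np.ones_like(x)],-1)
    return P@T[:3,:3].T+T[:3,3]
def plane(n,u,v,z):
    a=world(n,u,v,np.float64(1.));m=optics.camera_model(n);c=np.linalg.inv(np.array(m['camera_from_world']))[:3,3]
    return c+(a-c)*((z-c[2])/(a[...,2:]-c[2]))
E
python3 - <<'E'
from h import *
for n in('top','scene'):
    m=optics.camera_model(n);print(n,m)
    p,d=save(n,n+'0')
print(manip.sense())
E
```

```text
pics
top {'mtx': array([[460.68892255,   0.        , 259.83135096],
       [  0.        , 460.68892255, 187.66368013],
       [  0.        ,   0.        ,   1.        ]]), 'camera_from_world': array([[-0.01619087, -0.99981573, -0.01031284,  0.01191574],
       [ 0.97995599, -0.01791578,  0.19840685, -0.59408554],
       [-0.19855505, -0.00689375,  0.98006549, -1.0641974 ],
       [ 0.        ,  0.        ,  0.        ,  1.        ]])}
scene {'mtx': array([[369.82548672,   0.        , 253.97529957],
       [  0.        , 369.82548672, 188.85894338],
       [  0.        ,   0.        ,   1.        ]]), 'camera_from_world': array([[ 0.61833799,  0.78581677, -0.01225295, -0.38386298],
       [-0.44808949,  0.36531221,  0.81594289,  0.22356321],
       [ 0.64565776, -0.49903808,  0.57800265, -1.39875854],
       [ 0.        ,  0.        ,  0.        ,  1.        ]])}
{'t': 0.1, 'q': array([ 1.03552947e+00,  5.28394192e-01,  1.43376089e+00, -1.47830090e-05,
        1.18141677e+00, -1.78534818e-01]), 'qd': array([-1.33713458e-05, -5.40297628e-04, -3.37752201e-03,  5.38506048e-04,
       -6.73793368e-04,  9.15312250e-04]), 'tau': array([-8.13128809e-04, -4.43303704e+01, -1.78583622e+01, -2.41090002e-04,
        3.97030497e-03,  7.64581785e-06]), 'tcp_pos': array([0.21794156, 0.58512457, 0.24942277]), 'tool_rot': array([ 1.77418897e-01,  9.84134928e-01, -9.29627687e-04, -3.39333936e-04]), 'force': array([-0.3290628 , -0.71745449, -0.37810566]), 'ft_torque': array([0.04278145, 0.01109247, 0.00944835]), 'finger_gap': 1.0009633422575859}
```

View pics/top0.png

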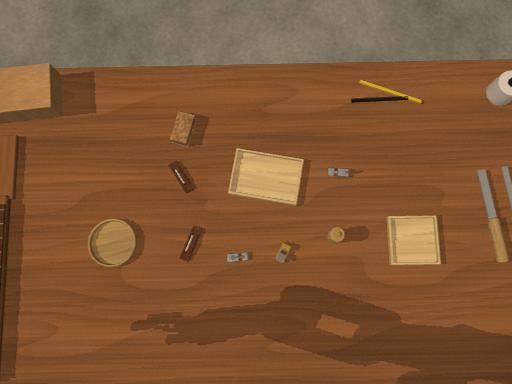

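View pics/scene0.png

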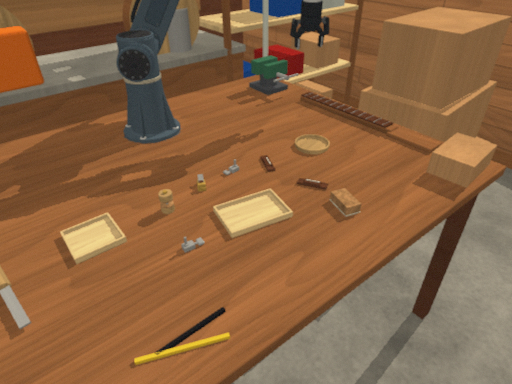

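The top view shows the oblong tray at (267,177), the square tray at (414,240) and the dish at (112,243). The bridges are at (181,177) and (191,243), the tuners at (238,257) and (339,172), and the clamp at (337,235). The plane is at (284,252) and the cork block at (183,128). Next I'll zoom in and measure.

Run:
```python
from h import *
z=np.load('top0.npz');p=z['p'];d=z['d']
c=[cv2.resize(p[y-32:y+32,x-32:x+32],(256,256),interpolation=cv2.INTER_CUBIC) for x,y in[(181,177),(191,243),(284,252),(238,257),(339,172),(337,235)]]
im=np.vstack([np.hstack(c[:3]),np.hstack(c[3:])]);cv2.imwrite('pics/crop0.png',im[:,:,::-1])
v,u=np.mgrid[0:384,0:512]
W=world('top',u,v,d)
for x,y in[(120,320),(300,330),(330,130),(267,177),(414,240),(112,243),(337,233)]:print(x,y,W[y,x].round(4))
# height mask blobs
m=((W[...,2]>0.004)&(d>0)).astype(np.uint8);m[:, :70]=0;m[:70]=0
n,l,s,ce=cv2.connectedComponentsWithStats(m)
for i in range(1,n):
    if s[i,4]<40:continue
    q=W[l==i];print(s[i],ce[i].round(1),'zmax',q[:,2].max().round(3),'xy',q.min(0).round(3)[:2],q.max(0).round(3)[:2])
```

```text
120 320 [2.835e-01 3.482e-01 1.000e-04]
300 330 [ 0.2531 -0.0895 -0.0029]
330 130 [ 0.7575 -0.1851  0.001 ]
267 177 [ 0.6331 -0.0168  0.0039]
414 240 [ 0.4651 -0.3806  0.004 ]
112 243 [0.4708 0.3761 0.0017]
337 233 [ 0.4799 -0.18    0.0644]
[486  70  26  35 677] [500.5  88.9] zmax 0.09 xy [ 0.814 -0.664] [ 0.912 -0.601]
[351  79  70  25 399] [383.9  94.3] zmax 0.014 xy [ 0.826 -0.427] [ 0.898 -0.243]
[167 111  29  35 619] [182.1 128.1] zmax 0.037 xy [0.72  0.169] [0.817 0.243]
[ 227  146   76   60 2423] [265.2 176.1] zmax 0.023 xy [ 0.559 -0.108] [0.717 0.086]
[169 160  25  33 317] [180.7 176.2] zmax 0.018 xy [0.596 0.173] [0.681 0.236]
[500 165  12  46 234] [507.2 183.4] zmax 0.021 xy [ 0.536 -0.64 ] [ 0.653 -0.612]
[326 166  23  12 155] [337.9 171.9] zmax 0.04 xy [ 0.629 -0.225] [ 0.659 -0.169]
[476 169  33  94 999] [492.3 219.7] zmax 0.032 xy [ 0.407 -0.604] [ 0.642 -0.551]
[ 386  215   55   51 1836] [412.7 239.9] zmax 0.023 xy [ 0.404 -0.445] [ 0.529 -0.31 ]
[  88  218   48   49 1480] [111.3 242.1] zmax 0.023 xy [0.413 0.314] [0.534 0.436]
[179 226  23  36 354] [189.9 243.4] zmax 0.018 xy [0.423 0.152] [0.51  0.206]
[326 226  19  18 226] [335.1 234.8] zmax 0.068 xy [ 0.461 -0.207] [ 0.503 -0.161]
[275 242  16  21 188] [282.6 252. ] zmax 0.031 xy [ 0.416 -0.07 ] [ 0.465 -0.033]
[225 250  26  13 165] [236.9 256.7] zmax 0.041 xy [0.418 0.029] [0.447 0.092]
```

View pics/crop0.png

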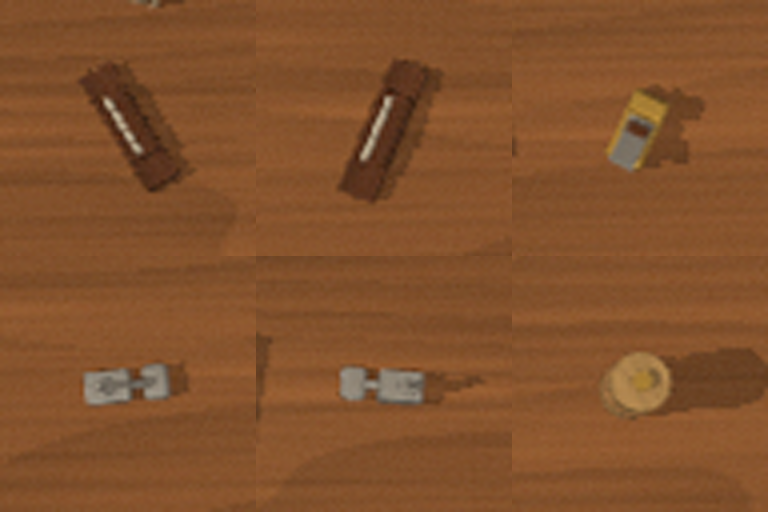

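Crops: bridges are tilted, the left tuner's button points image-right (world -y), and the right tuner's button points image-left (+y). The clamp stands upright.

Run:
```python
from h import *
z=np.load('top0.npz');p=z['p'];d=z['d']
v,u=np.mgrid[0:384,0:512]
W=world('top',u,v,d)
hsv=cv2.cvtColor(p,cv2.COLOR_RGB2HSV).astype(int)
def rect(name,box,zlo,zhi,zpl,extra=None):
    x0,y0,x1,y1=box
    m=np.zeros(d.shape,bool);m[y0:y1,x0:x1]=1
    m&=(W[...,2]>zlo)&(W[...,2]<zhi)
    if extra is not None:m&=extra
    P=plane('top',u[m],v[m],zpl)[:,:2] if zpl else W[m][:,:2]
    c,s,a=cv2.minAreaRect((P*1000).astype(np.float32))
    if s[0]<s[1]:s=s[::-1];a+=90
    a=(a+90)%180-90
    print(name,m.sum(),'c',np.round(c,1),'size',np.round(s,1),'ang(long) deg',round(a,1),'mean',(P.mean(0)*1000).round(1))
rect('obl',(220,140,310,210),.011,.03,.016)
rect('sq',(380,210,445,270),.011,.03,.016)
rect('dish',(84,214,140,270),.011,.03,.016)
rect('br1',(165,156,200,198),.004,.03,.010)
rect('br2',(175,222,206,266),.004,.03,.010)
white=(hsv[...,2]>150)&(hsv[...,1]<90)
rect('strip1',(165,156,200,198),.004,.03,.014,white)
rect('strip2',(175,222,206,266),.004,.03,.014,white)
gray=(hsv[...,1]<80)&(hsv[...,2]>90)
rect('t1 all',(220,245,255,270),-.01,.022,.013,gray)
rect('t2 all',(320,160,355,185),-.01,.022,.013,gray)
rect('clamp top',(320,220,350,250),.045,.062,.058)
rect('nut',(320,220,350,250),.062,.08,.064)
rect('plane',(270,238,296,268),.006,.04,None)
rect('block',(160,105,205,152),.02,.04,.029)
for (a,b,c,e) in[(222,246,254,270),(322,162,354,184)]:
    print(gray[b:e,a:c].astype(int).sum(0));
    for r in range(b,e):print(r,''.join('#' if g else '.' for g in gray[r,a:c]),(W[r,a:c,2]*1000).astype(int).tolist() if r%3==0 else '')
```

```text
obl 511 c [634.  -12.3] size [175.  121.2] ang(long) deg 79.1 mean [635.7 -11.3]
sq 444 c [ 465.5 -374.4] size [122.4 120. ] ang(long) deg -90.0 mean [ 463.9 -374.5]
dish 350 c [471.4 373.1] size [118.2 116.4] ang(long) deg 89.1 mean [472.4 376.5]
br1 373 c [638.9 202.8] size [108.6  84.5] ang(long) deg 1.4 mean [638.6 205. ]
br2 391 c [465.8 177.4] size [107.3  71.9] ang(long) deg -1.7 mean [466.3 178.6]
strip1 16 c [638.1 207.7] size [38.2  2.8] ang(long) deg 33.5 mean [638.3 208. ]
strip2 19 c [466.5 181.3] size [38.2  2.9] ang(long) deg -22.1 mean [466.3 181.5]
t1 all 139 c [430.9  61. ] size [50.4 20.2] ang(long) deg -85.8 mean [430.5  60.8]
t2 all 133 c [ 640.4 -198.3] size [51.5 20.1] ang(long) deg 85.0 mean [ 640.3 -197.6]
clamp top 161 c [ 477.7 -179.1] size [34.9 34.3] ang(long) deg 42.9 mean [ 477.9 -178.7]
nut 23 c [ 479.5 -176.6] size [29.2 14.3] ang(long) deg -77.0 mean [ 478.8 -179.7]
plane 191 c [443.2 -54. ] size [54.  41.6] ang(long) deg -61.4 mean [440.6 -51.7]
block 543 c [763.3 200.7] size [81.9 47.4] ang(long) deg -16.6 mean [763.5 200.9]
[0 0 0 0 0 6 8 8 8 8 8 
[... 2904 characters left out ...]
, 12, 19, 13, 18, 13, 13, 2, 0, -4, -3, 1, -1]
175 .......#####...############..... 
176 ................##########...... 
177 ................................ [-1, -1, 0, 0, 0, 0, 0, 1, 0, 0, -1, 0, 2, 4, 1, 2, 2, 1, 0, 0, 4, 1, -2, 0, 0, 0, 0, 0, 0, 0, -2, 0]
178 ................................ 
179 ................................ 
180 ................................ [2, 3, 0, -3, 0, -1, 0, 1, -1, -3, 0, 3, -2, -2, 1, 0, -4, 4, 3, 1, -1, -1, 1, -3, 1160, 0, 3, 0, 0, 3, 1, 3]
181 ................................ 
182 ................................ 
183 ................................ [3, 3, 1, 2, 4, 1, 1, 1, 0, 0, -3, 1, 0, 0, 0, 0, 0, 0, 0, -1, -2, 2, 2, 1, 2, 0, -1, -3, 0, 0, 0, -1]
```

Run:
```python
from h import *
z=np.load('top0.npz');p=z['p'];d=z['d']
v,u=np.mgrid[0:384,0:512]
W=world('top',u,v,d)
for n,(x0,y0,x1,y1) in dict(br1=(165,156,200,198),br2=(175,222,206,266)).items():
    m=np.zeros(d.shape,np.uint8);m[y0:y1,x0:x1]=(W[y0:y1,x0:x1,2]>.0045)
    m=cv2.morphologyEx(m,cv2.MORPH_OPEN,np.ones((3,3),np.uint8))
    k,l,s,_=cv2.connectedComponentsWithStats(m);i=1+s[1:,4].argmax();m=l==i
    P=(plane('top',u[m],v[m],.009)[:,:2]*1000).astype(np.float32)
    c,s,a=cv2.minAreaRect(P)
    C=np.cov(P.T);w,V=np.linalg.eigh(C)
    print(n,m.sum(),np.round(c,1),np.round(s,1),a,'mean',P.mean(0).round(1),'pca',np.degrees(np.arctan2(V[1,1],V[0,1])).round(1),np.sqrt(12*w).round(1))
m=optics.camera_model('wrist');print(m)
```

```text
br1 289 [639.1 205.7] [87.7 23.8] 31.367286682128906 mean [636.6 204.7] pca -146.4 [23.2 83.9]
br2 319 [466.4 178.1] [25. 86.] 67.33049011230469 mean [466.3 178.6] pca 156.7 [24.4 82.8]
{'mtx': array([[297.31863964,   0.        , 257.96378911],
       [  0.        , 297.31863964, 193.18391498],
       [  0.        ,   0.        ,   1.        ]]), 'tool_from_camera': array([[ 9.99942428e-04,  9.66174368e-01,  2.57887747e-01,
         6.55266992e-02],
       [ 9.99998694e-01, -1.29345543e-03,  9.68492554e-04,
        -2.91994394e-04],
       [ 1.26929899e-03,  2.57886442e-01, -9.66174400e-01,
        -1.24975658e-01],
       [ 0.00000000e+00,  0.00000000e+00,  0.00000000e+00,
         1.00000000e+00]])}
```

```bash
python3 -m inch '[2,-3.2,-1,0, 2.5,-4,-1.3,-0.045, 2.5,-4,-1.3,0, 2.5,-4,-1.3,0, 2.5,-4,-1.3,0, 2.5,-4,-1.3,0, 2.5,-4.2,-1.3,0, 2.5,-4.2,-1.3,0, 2.5,-4.2,-1.3,0, 2,-3,-1,0, 1.35,-1.88,-0.6,0, 0,0,0,0, 0,0,0,0]' 55 40
python3 - <<'E'
from h import *
s=manip.sense();print(s)
save('wrist','w1')
E
```

```text
t: 1.72
tcp_pos: [0.471, 0.1792, 0.1202]
tool_rot: [0.2, 0.98, -0.0, -0.001]
force: [-0.1, 0.3, -0.1]
finger_gap: 0.548
{'t': 1.725, 'q': array([ 1.41363002e-01,  5.74637908e-01,  1.84761179e+00,  3.83830997e-04,
        7.20489156e-01, -1.02795334e+00]), 'qd': array([ 0.01801128, -0.00962135,  0.00279987, -0.00109229, -0.00268201,
        0.00054897]), 'tau': array([-6.28662072e-01, -3.78272974e+01, -9.83792424e+00, -2.11080996e-02,
       -2.62146257e-02,  7.92987576e-04]), 'tcp_pos': array([0.47098274, 0.17921603, 0.12022966]), 'tool_rot': array([ 1.99535877e-01,  9.79890346e-01, -7.30559897e-05, -5.82338562e-04]), 'force': array([-0.08802267,  0.30642463, -0.08413226]), 'ft_torque': array([0.03286987, 0.02466324, 0.10237091]), 'finger_gap': 0.5481159876713454}
```

View pics/w1.png

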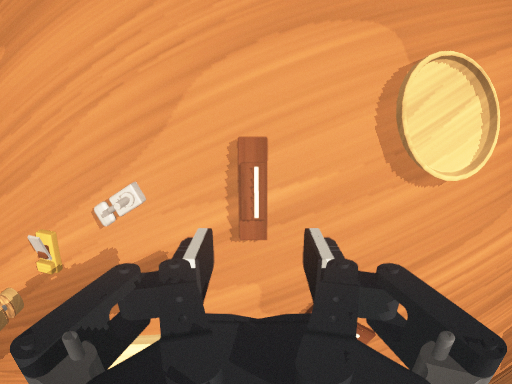

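The wrist view shows the bridge at (253,188), well aligned with the fingers. I'll measure it through the wrist camera as well.

```bash
cat >> h.py <<'E'
from scipy.spatial.transform import Rotation as R
def wplane(s,u,v,z):
    m=optics.camera_model('wrist');K=np.array(m['mtx']);T=np.array(m['tool_from_camera'])
    x=np.asarray(u,float)-K[0,2];y=np.asarray(v,float)-K[1,2];r=np.hypot(x,y)+1e-9;th=r/K[0,0]
    ray=np.stack([np.sin(th)*x/r,-np.sin(th)*y/r,-np.cos(th)],-1)
    Rw=R.from_quat(s['tool_rot']).as_matrix()
    o=Rw@T[:3,3]+s['tcp_pos'];D=ray@T[:3,:3].T@Rw.T
    return o+D*((z-o[2])/D[...,2:])
def where(s):
    j=R.from_quat(s['tool_rot']).as_matrix()[:,1]
    print('tcp cm',(s['tcp_pos']*100).round(2),'jaw deg',np.degrees(np.arctan2(j[1],j[0])).round(1),'F',s['force'].round(1),'gap',round(s['finger_gap'],3),'t',s['t'])
E
python3 - <<'E'
from h import *
s=manip.sense();where(s)
for u,v,z in[(239,137,.008),(267,137,.008),(267,240,.008),(239,240,.008),(253,188,.012)]:print(wplane(s,u,v,z).round(4))
E
```

```text
tcp cm [47.09 17.95 12.04] jaw deg 67.0 F [-0.4  0.7  0.4] gap 0.549 t 1.775
[0.4201 0.184  0.008 ]
[0.4288 0.2045 0.008 ]
[0.5105 0.1707 0.008 ]
[0.5011 0.1482 0.008 ]
[0.4621 0.1783 0.012 ]
```

```bash
python3 -m inch '[-0.55,-0.2,-2,0, 0,0,-2.5,0, 0,0,-2.5,0, 0,0,-1.5,0, 0,0,-0.8,0, 0,0,-0.4,0, 0,0,0,0, 0,0,0,0]' 55 40
python3 -m inch '[0,0,0,0, 0,0,0,0, 0,0,0,0, 0,0,0,0, 0,0,0,0, 0,0,0,0, 0,0,0,0, 0,0,0,0]' 10 40
```

```text
t: 2.78
tcp_pos: [0.4666, 0.1769, 0.0238]
tool_rot: [0.2, 0.98, 0.0, 0.001]
force: [0.3, 0.3, -0.5]
finger_gap: 0.552
t: 3.78
tcp_pos: [0.4666, 0.1768, 0.0239]
tool_rot: [0.2, 0.98, 0.0, 0.0]
force: [0.1, 0.1, 6.7]
finger_gap: 0.261
```

```bash
python3 -m inch '[0,0,0.5,0, 0,0,1.5,0, 0,0,2.5,0, 0,0,2.5,0, 0,0,1,0, 0,0,0,0, 0,0,0,0]'
python3 - <<'E'
from h import *
s=manip.sense();where(s)
save('wrist','w2');save('top','top2')
E
```

```text
t: 4.65
tcp_pos: [0.4658, 0.1767, 0.1028]
tool_rot: [0.2, 0.98, -0.0, -0.001]
force: [0.3, -0.3, -0.9]
finger_gap: 0.257
tcp cm [46.58 17.67 10.28] jaw deg 67.0 F [ 0.3 -0.3 -0.9] gap 0.257 t 4.65
```

View pics/w2.png

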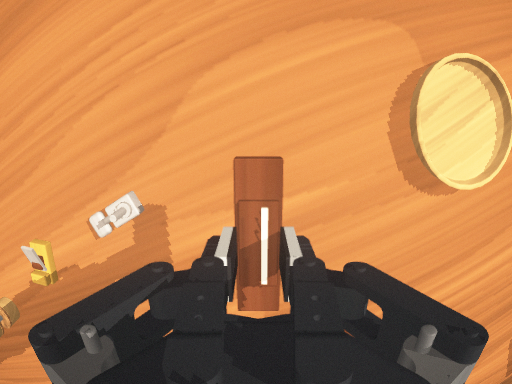

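Bridge held between the pads at about (258,230), level. Now to the tray.

```bash
python3 -m inch '[2,-1.8,0,0.05, 3.5,-3,0,0.05, 4,-3.5,0,0.05, 4,-3.6,0,0.05, 3,-2.6,0,0, 1,-1,0,0, 0,0,0,0, 0,0,0,0, 0,0,-2,0, 0,0,-2,0, 0,0,-1.2,0, 0,0,0,0, 0,0,0,0]'
python3 - <<'E'
from h import *
s=manip.sense();where(s)
save('top','top3');save('wrist','w3')
z=np.load('top3.npz');cv2.imwrite('pics/top3c.png',cv2.resize(z['p'][100:260,160:360],(800,640))[:600,:,::-1])
E
```

```text
t: 6.38
tcp_pos: [0.6416, 0.0218, 0.0513]
tool_rot: [0.101, 0.995, -0.0, 0.0]
force: [-0.4, 0.1, -0.4]
finger_gap: 0.257
tcp cm [64.16  2.18  5.13] jaw deg 78.4 F [-0.4  0.1 -0.4] gap 0.257 t 6.375
```

View pics/top3c.png

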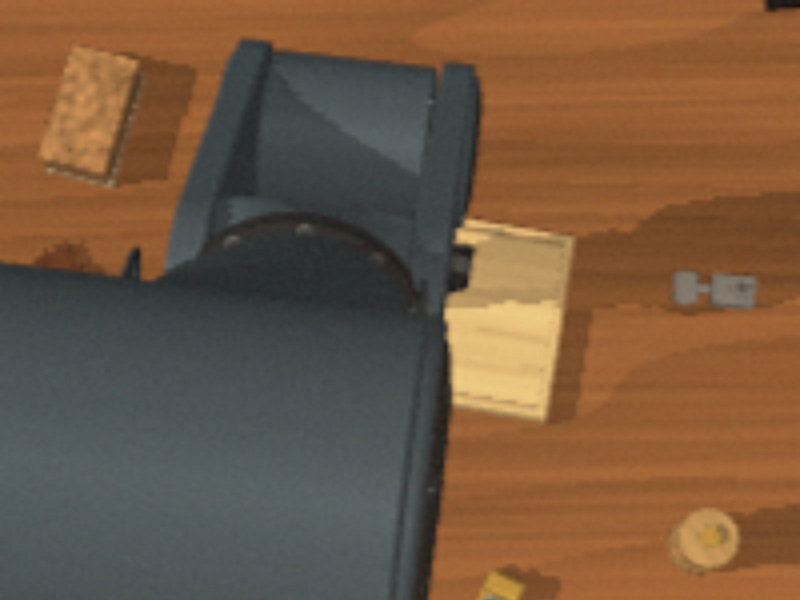

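View pics/w3.png

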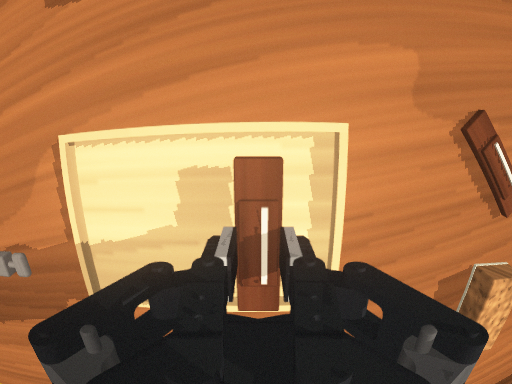

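The top view is blocked by the arm. The wrist view shows the bridge over the tray, parallel to it; tray corners are at (60,136) and (348,125).

Run:
```python
from h import *
s=manip.sense();where(s)
a=wplane(s,60,136,.016);b=wplane(s,348,125,.016);print(a,b,np.linalg.norm(a-b))
ey=(b-a)/np.linalg.norm(b-a);ex=np.array([ey[1],-ey[0],0]);print('tray x deg',np.degrees(np.arctan2(ex[1],ex[0])))
# which end: far edge is +x of tray (away from base)
c=(a+b)/2-ex*.06;print('centre',c)
for u,v in[(236,157),(282,157),(258,157)]:
    q=wplane(s,u,v,.035)-c;print('end in tray',q@ex,q@ey)
q=s['tcp_pos']-c;print('tcp',q@ex,q@ey)
```

```text
tcp cm [64.18  2.17  5.19] jaw deg 78.4 F [-0.3 -1.3  0.2] gap 0.26 t 6.475
[ 0.55796257 -0.08936041  0.016     ] [0.59129452 0.08243496 0.016     ] 0.17499904804008595
tray x deg -10.980174626565406
centre [0.51572695 0.00796543 0.016     ]
end in tray 0.07534403154145816 0.027042540610239106
end in tray 0.07553877523787998 0.049190337548560205
end in tray 0.07547218831209318 0.037633687327870716
tcp 0.12117748152766927 0.03751982531062409
```

Tray centre agrees with the top view (63.35, -1.5 cm), and the bridge sits at tray (0, 37) mm. Lowering.

```bash
python3 -m inch '[0,0,-1.2,0, 0,0,-0.6,0, 0,0,-0.3,0, 0,0,-0.1,0, 0,0,0,0]'
python3 -m inch '[0,0,-0.1,0, 0,0,0,0, 0,0,0,0]'
```

```text
t: 7.1
tcp_pos: [0.6414, 0.0218, 0.0293]
tool_rot: [0.101, 0.995, -0.0, 0.0]
force: [-0.6, -0.0, 0.2]
finger_gap: 0.257
t: 7.48
tcp_pos: [0.6416, 0.0218, 0.0289]
tool_rot: [0.101, 0.995, -0.0, 0.0]
force: [-0.5, -0.1, 4.5]
finger_gap: 0.258
```

```bash
python3 -m inch '[0,0,0,0, 0,0,0,0, 0,0,0,0, 0,0,0,0]' 50
python3 -m inch '[0,0,0.5,0, 0,0,2,0, 0,0,3,0, 0,0,2.5,0, 0,2,1,0.12, 0,4,0,0.16, -0.2,5,0,0.16, -0.1,4,0,0.16, 0,2.5,0,0.16, 0,0.8,0,0, 0,0,0,0, 0,0,0,0]' 55
python3 - <<'E'
from h import *
s=manip.sense();where(s)
save('wrist','w4');save('top','top4')
z=np.load('top4.npz');cv2.imwrite('pics/top4c.png',cv2.resize(z['p'][100:250,210:310],(400,600))[:600,:,::-1])
E
```

```text
t: 7.98
tcp_pos: [0.6412, 0.0219, 0.0281]
tool_rot: [0.101, 0.995, 0.0, -0.0]
force: [0.8, -0.3, -0.9]
finger_gap: 0.501
t: 9.48
tcp_pos: [0.6385, 0.2036, 0.1186]
tool_rot: [-0.274, 0.962, -0.0, 0.0]
force: [0.3, -0.6, -0.2]
finger_gap: 0.55
tcp cm [63.85 20.36 11.86] jaw deg 121.8 F [ 0.3 -0.6 -0.2] gap 0.55 t 9.475
```

View pics/w4.png

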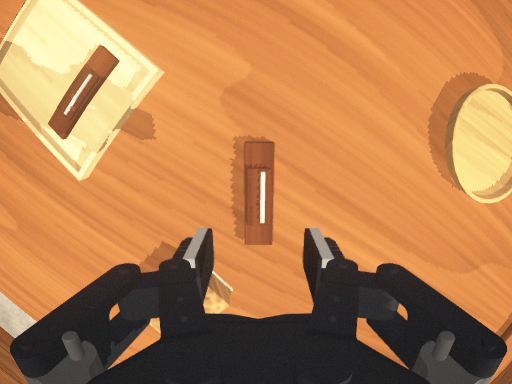

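View pics/top4c.png

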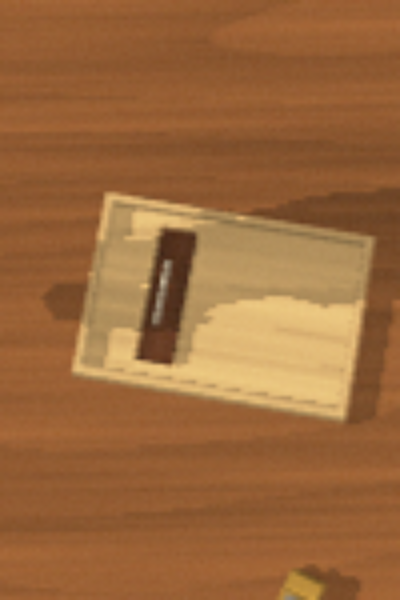

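The first bridge lies flat in the tray. The second one is at (259,193) in the wrist view and is aligned.

Run:
```python
from h import *
s=manip.sense();where(s)
P=np.array([wplane(s,u,v,.008) for u,v in[(244,141),(274,142),(272,244),(246,244)]]);print(P.round(4),P.mean(0))
e=(P[2]+P[3]-P[0]-P[1])/2;print(np.degrees(np.arctan2(e[1],e[0])),np.linalg.norm(e))
```

```text
tcp cm [63.84 20.35 11.84] jaw deg 121.8 F [-0.8 -0.1  0.5] gap 0.549 t 9.575
[[0.6054 0.17   0.008 ]
 [0.5935 0.1905 0.008 ]
 [0.6681 0.2364 0.008 ]
 [0.68   0.2172 0.008 ]] [0.63677048 0.20352091 0.008     ]
31.95524940968328 0.0879215348340001
```

```bash
python3 -m inch '[-0.1,0.05,-2,0, 0,0,-2.5,0, 0,0,-2.5,0, 0,0,-1.5,0, 0,0,-0.7,0, 0,0,-0.3,0, 0,0,0,0]' 55 40
python3 -m inch '[0,0,0,0, 0,0,0,0, 0,0,0,0, 0,0,0,0, 0,0,0,0]' 10 40
python3 -m inch '[0,0,0.5,0, 0,0,1.5,0, 0,0,2.5,0, 0,0,2.5,0, 0,0,1,0, 0,0,0,0, 0,0,0,0]'
```

```text
t: 10.45
tcp_pos: [0.6377, 0.2054, 0.0238]
tool_rot: [-0.275, 0.961, -0.0, 0.0]
force: [-0.4, 0.4, 0.2]
finger_gap: 0.549
t: 11.08
tcp_pos: [0.638, 0.2055, 0.0244]
tool_rot: [-0.276, 0.961, -0.0, 0.001]
force: [-0.7, 0.5, 5.9]
finger_gap: 0.258
t: 11.95
tcp_pos: [0.6365, 0.2052, 0.1024]
tool_rot: [-0.275, 0.961, 0.0, -0.001]
force: [0.5, 0.6, 0.4]
finger_gap: 0.255
```

```bash
python3 -m inch '[0,-2,0,-0.1, -0.1,-4,0,-0.15, -0.2,-5,0,-0.15, -0.2,-5,0,-0.15, -0.2,-4.5,0,-0.15, -0.2,-3.3,0,-0.05, -0.05,-1.5,0,0, 0,0,0,0, 0,0,-2,0, 0,0,-2,0, 0,0,-1,0, 0,0,0,0, 0,0,0,0]'
python3 - <<'E'
from h import *
s=manip.sense();where(s)
save('wrist','w5')
E
```

```text
t: 13.58
tcp_pos: [0.6282, -0.0475, 0.0536]
tool_rot: [0.096, 0.995, -0.0, 0.0]
force: [-0.3, -0.1, 0.2]
finger_gap: 0.26
tcp cm [62.82 -4.75  5.36] jaw deg 79.0 F [-0.3 -0.1  0.2] gap 0.26 t 13.575
```

View pics/w5.png

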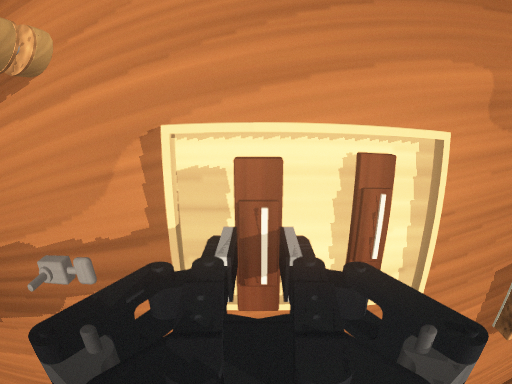

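Bridge at (258,230) is over the tray and parallel to the first, which is at (373,205). Lowering.

```bash
python3 -m inch '[0,0,-1.2,0, 0,0,-0.7,0, 0,0,-0.3,0, 0,0,-0.15,0, 0,0,0,0]'
python3 -m inch '[0,0,-0.1,0, 0,0,0,0, 0,0,0,0]'
```

```text
t: 14.25
tcp_pos: [0.6279, -0.0477, 0.0298]
tool_rot: [0.096, 0.995, -0.0, 0.0]
force: [0.9, 0.3, 0.1]
finger_gap: 0.255
t: 14.62
tcp_pos: [0.628, -0.0477, 0.0294]
tool_rot: [0.096, 0.995, -0.0, 0.0]
force: [-1.2, -0.0, 4.7]
finger_gap: 0.256
```

```bash
python3 -m inch '[0,0,0,0, 0,0,0,0, 0,0,0,0, 0,0,0,0]' 50
python3 -m inch '[0,0,0.5,0, 0,0,2,0, 0,0,3,0, 0,0,2.5,0, 0,-1,1,-0.12, 0,-2,0,-0.17, 0.2,-2.5,0,-0.17, 0.2,-2.5,0,-0.17, 0.2,-2.5,0,-0.17, 0.2,-2.5,0,-0.17, 0.35,-2,0,-0.17, 0,-1.3,0,-0.17, 0,0,0,-0.156, 0,0,0,0, 0,0,0,0]' 55
python3 - <<'E'
from h import *
s=manip.sense();where(s)
save('wrist','w6')
E
```

```text
t: 15.12
tcp_pos: [0.6277, -0.0477, 0.0286]
tool_rot: [0.096, 0.995, 0.0, -0.0]
force: [0.6, -0.5, -0.3]
finger_gap: 0.499
t: 17.0
tcp_pos: [0.6394, -0.2105, 0.1197]
tool_rot: [0.736, 0.677, 0.0, 0.0]
force: [0.5, -0.0, -0.1]
finger_gap: 0.553
tcp cm [ 63.94 -21.05  11.97] jaw deg -4.8 F [ 0.5 -0.  -0.1] gap 0.553 t 17.0
```

View pics/w6.png

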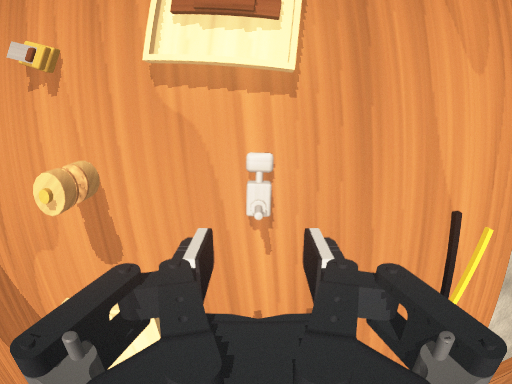

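The tuner is at (259,190) in the wrist view: housing columns 247–271, rows about 184–218, button above. It is centred between the fingers.

Run:
```python
from h import *
s=manip.sense();where(s)
p=np.load('w6.npz')['p'];cv2.imwrite('pics/w6c.png',cv2.resize(p[140:235,210:310],(600,570),interpolation=cv2.INTER_CUBIC)[:,:,::-1])
for u,v,z in[(247,186,.014),(271,186,.014),(271,218,.014),(247,218,.014),(247,154,.011),(273,154,.011)]:print(wplane(s,u,v,z).round(4))
```

```text
tcp cm [ 63.94 -21.04  11.95] jaw deg -4.9 F [-0.1 -0.   0.1] gap 0.553 t 17.05
[ 0.631  -0.2007  0.014 ]
[ 0.6501 -0.2023  0.014 ]
[ 0.6481 -0.2293  0.014 ]
[ 0.6284 -0.2276  0.014 ]
[ 0.6332 -0.1755  0.011 ]
[ 0.6537 -0.1772  0.011 ]
```

View pics/w6c.png

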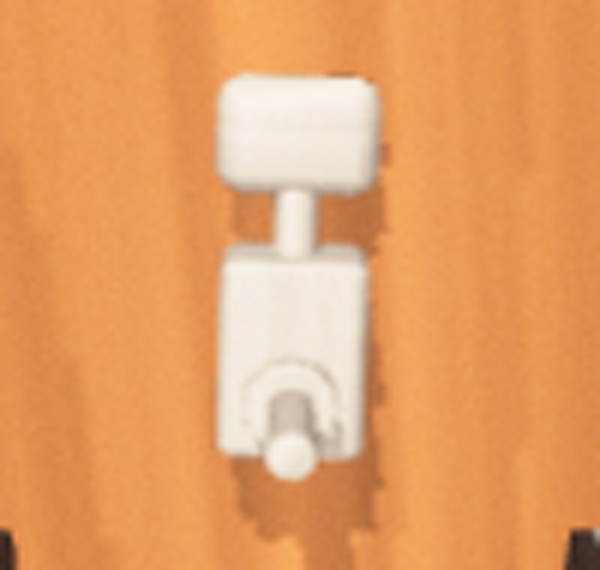

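```bash
python3 -m inch '[0,-0.2,-2,0, 0,0,-2.5,0, 0,0,-2.5,0, 0,0,-1.5,0, 0,0,-0.7,0, 0,0,-0.3,0, 0,0,0,0]' 55 40
python3 -m inch '[0,0,0,0, 0,0,0,0, 0,0,0,0, 0,0,0,0, 0,0,0,0]' 10 40
python3 -m inch '[0,0,0.5,0, 0,0,1.5,0, 0,0,2.5,0, 0,0,2.5,0, 0,0,1,0, 0,0,0,0, 0,0,0,0]'
python3 - <<'E'
from h import *
s=manip.sense();where(s)
save('wrist','w7')
E
```

```text
t: 17.92
tcp_pos: [0.6397, -0.2129, 0.0243]
tool_rot: [0.737, 0.676, 0.0, 0.0]
force: [-0.1, 0.1, -0.0]
finger_gap: 0.552
t: 18.55
tcp_pos: [0.6399, -0.213, 0.0248]
tool_rot: [0.737, 0.676, 0.0, 0.001]
force: [-1.1, -0.2, 5.3]
finger_gap: 0.216
t: 19.42
tcp_pos: [0.6385, -0.2123, 0.1028]
tool_rot: [0.737, 0.676, -0.0, -0.001]
force: [0.6, 0.3, -0.1]
finger_gap: 0.218
tcp cm [ 63.85 -21.23  10.28] jaw deg -5.0 F [ 0.6  0.3 -0.1] gap 0.218 t 19.425
```

View pics/w7.png

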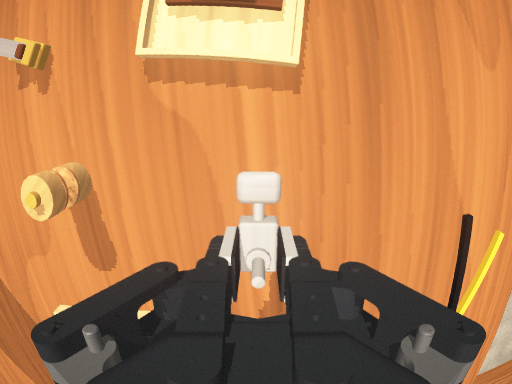

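```bash
python3 -m inch '[-1.5,-1.8,0,0.04, -3,-3.6,0,0.04, -3.5,-4.3,0,0, -3.5,-4.4,0,0, -2.5,-3.2,0,0, -1.15,-1.4,0,0, 0,0,0,0, 0,0,-1.5,0, 0,0,-2,0, 0,0,-1,0, 0,0,0,0, 0,0,0,0]'
python3 - <<'E'
from h import *
s=manip.sense();where(s)
save('wrist','w8')
E
```

```text
t: 20.98
tcp_pos: [0.4881, -0.3997, 0.0588]
tool_rot: [0.709, 0.705, -0.0, 0.0]
force: [0.8, -0.7, -0.3]
finger_gap: 0.217
tcp cm [ 48.81 -39.97   5.88] jaw deg -0.4 F [ 0.8 -0.7 -0.3] gap 0.217 t 20.975
```

View pics/w8.png

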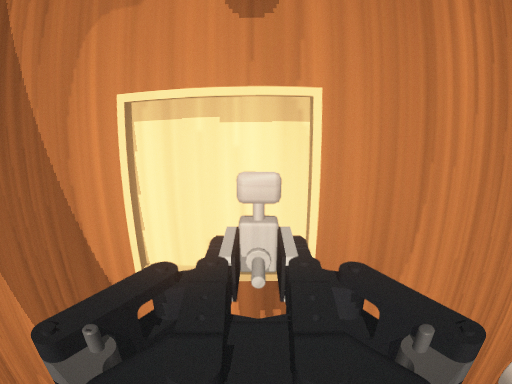

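Tuner held upright over the square tray. The tray's outer corners in this view are at (117,95) and (322,88).

Run:
```python
from h import *
s=manip.sense();where(s)
a=wplane(s,117,95,.016);b=wplane(s,322,88,.016);print(a,b,np.linalg.norm(a-b))
ex=(b-a)/np.linalg.norm(b-a);ey=np.array([-ex[1],ex[0],0]);c=(a+b)/2-ey*.06
q=s['tcp_pos']-c
print('yaw',np.degrees(np.arctan2(ex[1],ex[0])),'centre',c,'tcp in tray',q@ex,q@ey)
```

```text
tcp cm [ 48.82 -39.99   5.92] jaw deg -0.4 F [ 0.3  0.4 -0.8] gap 0.219 t 21.025
[ 0.40350164 -0.3185631   0.016     ] [ 0.52429549 -0.31883638  0.016     ] 0.12079416531578217
yaw -0.12962123665501793 centre [ 0.46376283 -0.37869959  0.016     ] tcp in tray 0.024452639985276605 -0.021188665143786693
```

```bash
python3 -m inch '[-0.4,-0.3,-1,0, 0,0,-1,0, 0,0,-0.5,0, 0,0,-0.3,0, 0,0,-0.1,0, 0,0,0,0]'
python3 -m inch '[0,0,-0.1,0, 0,0,0,0, 0,0,0,0]'
```

```text
t: 21.78
tcp_pos: [0.4839, -0.4028, 0.03]
tool_rot: [0.71, 0.705, -0.0, 0.0]
force: [0.1, -0.1, -0.5]
finger_gap: 0.22
t: 22.15
tcp_pos: [0.484, -0.4029, 0.0298]
tool_rot: [0.71, 0.705, -0.0, 0.001]
force: [-1.0, 0.7, 5.1]
finger_gap: 0.216
```

```bash
python3 -m inch '[0,0,0,0, 0,0,0,0, 0,0,0,0, 0,0,0,0]' 34
python3 -m inch '[0,0,0.5,0, 0,0,2,0, 0,0,3,0, 0,0,3,0, 0,0,2,0, 0,2,1,0, 0,4,0,0, -0.2,5,0,0, -0.2,5,0,0, -0.1,4,0,0, 0,2,0,0, 0,0.3,0,0, 0,0,0,0, 0,0,0,0]'
python3 -m inch '[0,0,0,0]' 62
python3 - <<'E'
from h import *
s=manip.sense();where(s)
save('wrist','w9');p,d=save('top','top9')
cv2.imwrite('pics/top9c.png',cv2.resize(p[195:285,365:460],(570,540),interpolation=cv2.INTER_CUBIC)[:,:,::-1])
E
```

```text
t: 22.65
tcp_pos: [0.4837, -0.4026, 0.0286]
tool_rot: [0.71, 0.705, 0.0, -0.0]
force: [0.7, -0.3, 0.2]
finger_gap: 0.337
t: 24.4
tcp_pos: [0.4792, -0.1811, 0.1438]
tool_rot: [0.71, 0.704, 0.0, 0.001]
force: [-0.3, 0.3, -0.8]
finger_gap: 0.341
t: 24.52
tcp_pos: [0.4789, -0.1808, 0.1437]
tool_rot: [0.71, 0.704, 0.0, 0.0]
force: [-0.0, -1.6, 0.5]
finger_gap: 0.536
tcp cm [ 47.89 -18.08  14.37] jaw deg -0.5 F [-0.  -1.6  0.5] gap 0.536 t 24.525
```

View pics/w9.png

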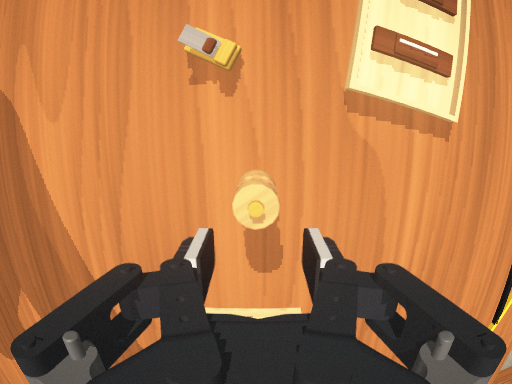

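View pics/top9c.png

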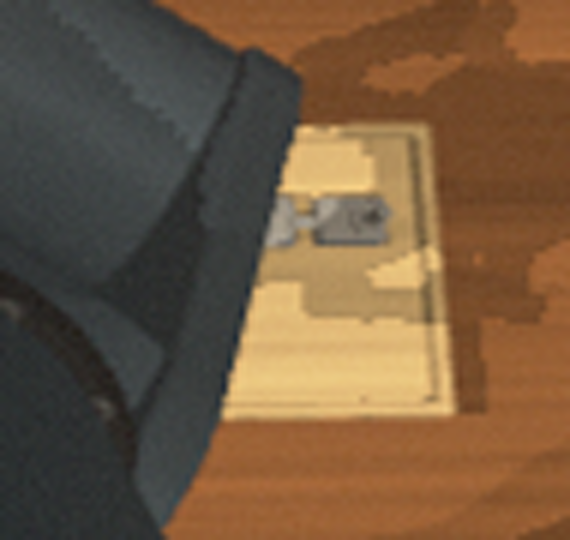

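The first tuner stands in the tray, post up. The clamp's top disc is centred at (256,206) in the wrist view.

Run:
```python
from h import *
s=manip.sense();where(s)
for u,v,z in[(256,206,.058),(233,206,.058),(279,206,.058),(256,184,.058),(256,229,.058),(256,209,.064)]:print(wplane(s,u,v,z).round(4))
```

```text
tcp cm [ 47.88 -18.04  14.37] jaw deg -0.5 F [-0.2 -0.7  0.5] gap 0.625 t 24.625
[ 0.4768 -0.1818  0.058 ]
[ 0.4596 -0.1817  0.058 ]
[ 0.4939 -0.1819  0.058 ]
[ 0.4769 -0.165   0.058 ]
[ 0.4766 -0.2002  0.058 ]
[ 0.4768 -0.1821  0.064 ]
```

```bash
python3 -m inch '[-0.2,-0.1,-1.5,0, 0,0,-2.5,0, 0,0,-2.5,0, 0,0,-1.7,0, 0,0,-1,0, 0,0,-0.4,0, 0,0,0,0]' 62 40
python3 -m inch '[0,0,0,0, 0,0,0,0, 0,0,0,0, 0,0,0,0, 0,0,0,0]' 15 40
python3 -m inch '[0,0,0.5,0, 0,0,1.5,0, 0,0,2.5,0, 0,0,2.5,0, 0,0,1,0, 0,0,0,0, 0,0,0,0]'
python3 - <<'E'
from h import *
s=manip.sense();where(s)
save('wrist','w10');save('scene','s10')
E
```

```text
t: 25.5
tcp_pos: [0.4769, -0.1808, 0.0479]
tool_rot: [0.71, 0.705, 0.0, 0.0]
force: [-1.1, -0.9, 0.2]
finger_gap: 0.62
t: 26.12
tcp_pos: [0.4772, -0.181, 0.0485]
tool_rot: [0.71, 0.705, 0.0, 0.001]
force: [-0.3, 0.0, 6.0]
finger_gap: 0.406
t: 27.0
tcp_pos: [0.4763, -0.1804, 0.1272]
tool_rot: [0.71, 0.705, -0.0, -0.001]
force: [-0.7, 0.4, -0.5]
finger_gap: 0.405
tcp cm [ 47.63 -18.04  12.72] jaw deg -0.4 F [-0.7  0.4 -0.5] gap 0.405 t 27.0
```

View pics/w10.png

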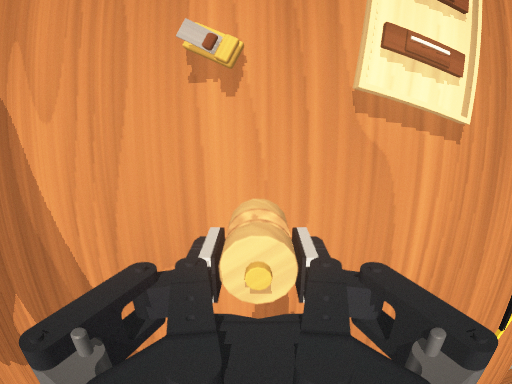

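View pics/s10.png

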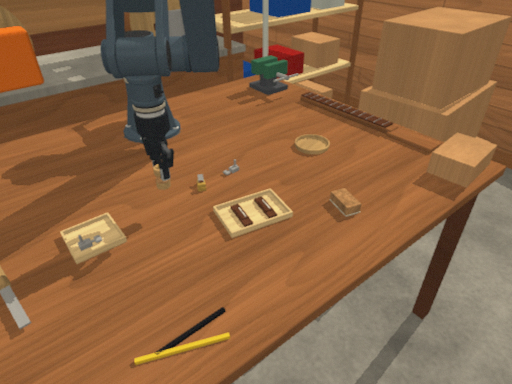

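Clamp held upright; in the scene view both bridges are in the tray and the tuner is in the square tray. Moving to the dish.

```bash
python3 -m inch '[0,1.5,0,0, 0,3,0,0, 0,4.5,0,0, 0,5,0,0, 0,5,0,0, 0,5,0,0, 0,5,0,0, 0,5,0,0, 0,5,0,0, 0,5,0,0, -0.2,4.4,0,0, -0.2,3.5,0,0, -0.1,2.4,0,0, 0,1.1,0,0, 0,0,0,0, 0,0,0,0]'
python3 - <<'E'
from h import *
s=manip.sense();where(s)
save('wrist','w11')
E
```

```text
t: 29.1
tcp_pos: [0.4714, 0.3724, 0.1275]
tool_rot: [0.71, 0.704, -0.001, -0.0]
force: [-0.5, 0.3, -1.2]
finger_gap: 0.408
tcp cm [47.14 37.24 12.75] jaw deg -0.4 F [-0.5  0.3 -1.2] gap 0.408 t 29.1
```

View pics/w11.png

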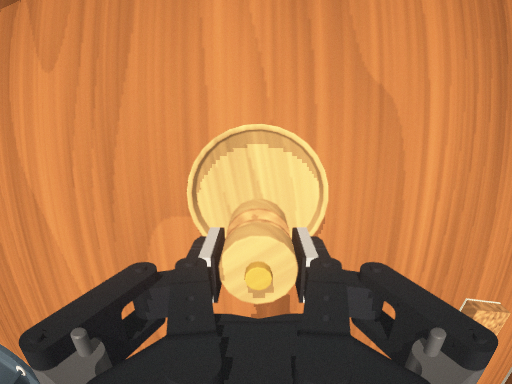

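```bash
python3 - <<'E'
from h import *
s=manip.sense()
for u,v in[(258,124),(187,190),(328,190)]:print(wplane(s,u,v,.016).round(4))
E
python3 -m inch '[0,0,-1.5,0, 0,0,-2.2,0, 0,0,-1.8,0, 0,0,-0.9,0, 0,0,-0.5,0, 0,0,-0.3,0, 0,0,0,0]'
python3 -m inch '[0,0,-0.1,0, 0,0,0,0, 0,0,0,0]'
```

```text
[0.4714 0.4302 0.016 ]
[0.4115 0.3769 0.016 ]
[0.5296 0.3761 0.016 ]
t: 30.02
tcp_pos: [0.472, 0.3735, 0.0561]
tool_rot: [0.71, 0.705, 0.0, 0.0]
force: [0.4, 0.0, -0.5]
finger_gap: 0.41
t: 30.4
tcp_pos: [0.4718, 0.3734, 0.055]
tool_rot: [0.71, 0.705, 0.0, 0.0]
force: [0.1, -0.7, -0.7]
finger_gap: 0.409
```

```bash
python3 -m inch '[0,0,-0.1,0, 0,0,0,0, 0,0,0,0]'
python3 -m inch '[0,0,0,0]'
```

```text
t: 30.78
tcp_pos: [0.4718, 0.3733, 0.0538]
tool_rot: [0.71, 0.705, -0.0, -0.0]
force: [-0.3, -0.1, -1.3]
finger_gap: 0.404
t: 30.9
tcp_pos: [0.4718, 0.3733, 0.0538]
tool_rot: [0.71, 0.705, -0.0, -0.0]
force: [0.3, -0.5, -0.1]
finger_gap: 0.406
```

```bash
python3 -m inch '[0,0,-0.05,0, 0,0,0,0, 0,0,0,0]'; python3 -m inch '[0,0,-0.05,0, 0,0,0,0, 0,0,0,0]'
```

```text
t: 31.28
tcp_pos: [0.4718, 0.3734, 0.0536]
tool_rot: [0.71, 0.705, 0.0, 0.0]
force: [-0.9, -0.5, 2.7]
finger_gap: 0.407
t: 31.65
tcp_pos: [0.4718, 0.3734, 0.0536]
tool_rot: [0.71, 0.705, 0.0, 0.0]
force: [-1.4, -0.7, 6.2]
finger_gap: 0.404
```

```bash
python3 -m inch '[0,0,0,0, 0,0,0,0, 0,0,0,0, 0,0,0,0]' 64
python3 -m inch '[0,0,0.5,0, 0,0,2,0, 0,0,3,0, 0,0,3,0, 0,0,2,0, 0,-2,0.5,0, -0.6,-4,0,0.04, -0.8,-5,0,0.04, -0.8,-5,0,0, -0.8,-5,0,0, -0.6,-5,-1,0, -0.6,-3,-2,0, 0,-1,-1.5,0, 0,0,0,0, 0,0,0,0]'
python3 - <<'E'
from h import *
s=manip.sense();where(s)
save('wrist','w12');save('top','top12')
E
```

```text
t: 32.15
tcp_pos: [0.4717, 0.3733, 0.0526]
tool_rot: [0.71, 0.705, -0.0, -0.0]
force: [-0.2, -0.6, 0.1]
finger_gap: 0.64
t: 34.02
tcp_pos: [0.4294, 0.0733, 0.1179]
tool_rot: [0.681, 0.732, -0.0, -0.0]
force: [-0.4, -0.0, 0.4]
finger_gap: 0.636
tcp cm [42.94  7.33 11.79] jaw deg 4.2 F [-0.4 -0.   0.4] gap 0.636 t 34.025
```

View pics/w12.png

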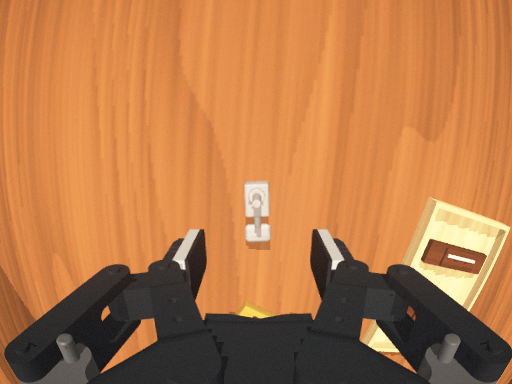

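View pics/top12.png

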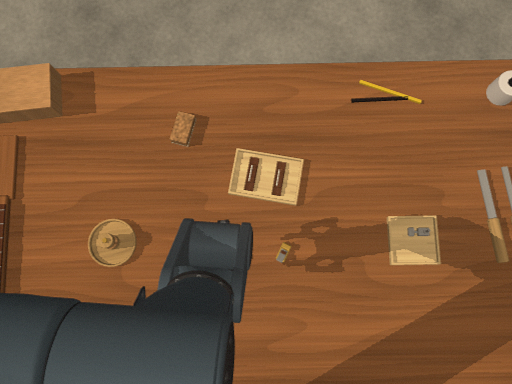

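The clamp stands in the dish at (111,242) in the top view. The remaining tuner is in the wrist view with its housing at columns 245–270, rows 182–216, button down to row 241.

Run:
```python
from h import *
s=manip.sense();where(s)
p=np.load('w12.npz')['p'];cv2.imwrite('pics/w12c.png',cv2.resize(p[165:260,210:310],(600,570),interpolation=cv2.INTER_CUBIC)[:,:,::-1])
for u,v,z in[(245,182,.014),(270,182,.014),(270,215,.014),(245,215,.014),(246,241,.008),(271,241,.008)]:print(wplane(s,u,v,z).round(4))
```

```text
tcp cm [42.99  7.37 11.83] jaw deg 4.2 F [-0.   0.1  0.1] gap 0.638 t 34.125
[0.4182 0.0856 0.014 ]
[0.438 0.087 0.014]
[0.4403 0.0595 0.014 ]
[0.42  0.058 0.014]
[0.4222 0.0322 0.008 ]
[0.4437 0.0338 0.008 ]
```

View pics/w12c.png

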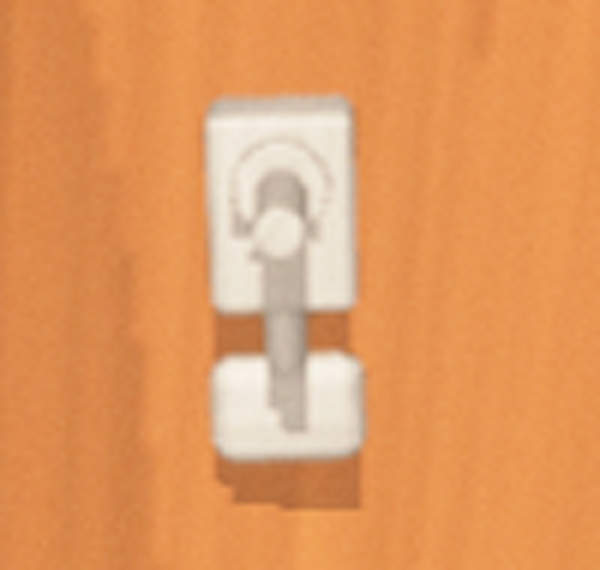

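```bash
python3 -m inch '[-0.05,-0.2,-2,0, 0,0,-2.5,0, 0,0,-2.5,0, 0,0,-1.5,0, 0,0,-0.6,0, 0,0,-0.3,0, 0,0,0,0]' 55 40
python3 -m inch '[0,0,0,0, 0,0,0,0, 0,0,0,0, 0,0,0,0, 0,0,0,0]' 10 40
python3 -m inch '[0,0,0.5,0, 0,0,1.5,0, 0,0,2.5,0, 0,0,2.5,0, 0,0,2,0, 0,0,0,0, 0,0,0,0]'
python3 - <<'E'
from h import *
s=manip.sense();where(s)
save('wrist','w13')
E
```

```text
t: 35.0
tcp_pos: [0.4295, 0.0715, 0.0242]
tool_rot: [0.681, 0.733, 0.0, 0.0]
force: [1.2, -0.5, -0.7]
finger_gap: 0.55
t: 35.62
tcp_pos: [0.4295, 0.0713, 0.0244]
tool_rot: [0.681, 0.732, 0.0, 0.0]
force: [0.4, 1.2, 5.9]
finger_gap: 0.22
t: 36.5
tcp_pos: [0.4289, 0.0713, 0.1134]
tool_rot: [0.681, 0.732, -0.0, -0.0]
force: [0.4, -0.7, -0.7]
finger_gap: 0.222
tcp cm [42.89  7.13 11.34] jaw deg 4.2 F [ 0.4 -0.7 -0.7] gap 0.222 t 36.5
```

View pics/w13.png

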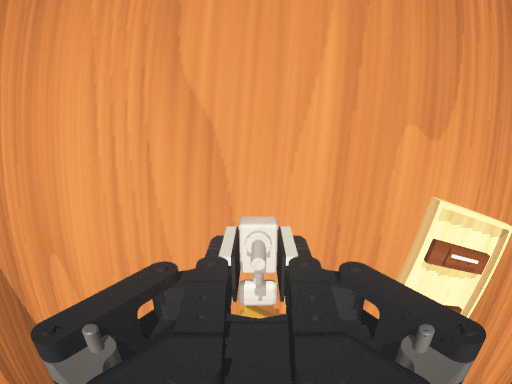

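Tuner held upright at (259,250). Carrying it to the square tray.

```bash
python3 -m inch '[0,-1.5,0,0, 0,-3,0,0, 0,-4.5,0,0, 0,-5,0,0, 0.2,-5,0,0, 0.2,-5,0,0, 0.2,-5,0,-0.04, 0.2,-5,0,-0.033, 0.2,-4,0,0, 0.2,-2.8,0,0, 0.2,-1.5,0,0, 0,0,-1,0, 0,0,-2,0, 0,0,-1.5,0, 0,0,0,0, 0,0,0,0]'
python3 - <<'E'
from h import *
s=manip.sense();where(s)
save('wrist','w14')
E
```

```text
t: 38.55
tcp_pos: [0.4434, -0.3513, 0.0689]
tool_rot: [0.707, 0.707, 0.0, -0.0]
force: [0.2, -0.5, -0.3]
finger_gap: 0.217
tcp cm [ 44.34 -35.13   6.89] jaw deg 0.0 F [ 0.2 -0.5 -0.3] gap 0.217 t 38.55
```

View pics/w14.png

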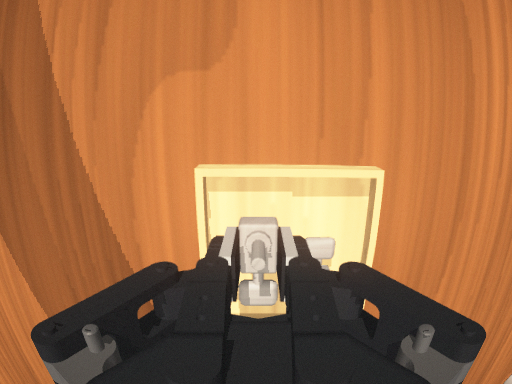

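The held tuner is over the tray's left-rear part. The placed tuner's button shows at (320,248), clear of the fingers by my numbers; checking the tray corners at (196,166) and (382,168).

```bash
python3 - <<'E'
from h import *
s=manip.sense()
a=wplane(s,196,166,.016);b=wplane(s,382,168,.016);print(a,b,np.linalg.norm(a-b),(a+b)/2-[0,.06,0])
print('button corner',wplane(s,306,238,.016),wplane(s,334,238,.016))
E
python3 -m inch '[0,0,-1.5,0, 0,0,-1.2,0, 0,0,-0.6,0, 0,0,-0.4,0, 0,0,-0.15,0, 0,0,0,0]'
python3 -m inch '[0,0,-0.05,0, 0,0,0,0, 0,0,0,0]'
```

```text
[ 0.40487963 -0.31716455  0.016     ] [ 0.52309207 -0.31749745  0.016     ] 0.11821290894484898 [ 0.46398585 -0.377331    0.016     ]
button corner [ 0.47472561 -0.36492748  0.016     ] [ 0.49385966 -0.36533364  0.016     ]
t: 39.35
tcp_pos: [0.4433, -0.3518, 0.0304]
tool_rot: [0.707, 0.707, -0.0, 0.0]
force: [-0.2, 0.7, -0.4]
finger_gap: 0.22
t: 39.72
tcp_pos: [0.4433, -0.3517, 0.03]
tool_rot: [0.707, 0.707, -0.0, 0.0]
force: [0.3, -0.1, 0.1]
finger_gap: 0.216
```

```bash
python3 -m inch '[0,0,-0.05,0, 0,0,0,0, 0,0,0,0]'
python3 -m inch '[0,0,-0.05,0, 0,0,0,0, 0,0,0,0]'
```

```text
t: 40.1
tcp_pos: [0.4433, -0.3517, 0.0295]
tool_rot: [0.707, 0.707, -0.0, 0.0]
force: [-0.8, 0.7, 0.9]
finger_gap: 0.218
t: 40.48
tcp_pos: [0.4433, -0.3517, 0.0294]
tool_rot: [0.707, 0.707, -0.0, 0.0]
force: [-0.2, 0.1, 5.1]
finger_gap: 0.223
```

Contact. I'll release, rise, and move aside so the top camera is clear.

```bash
python3 -m inch '[0,0,0,0, 0,0,0,0, 0,0,0,0, 0,0,0,0]' 34
python3 -m inch '[0,0,0.5,0, 0,0,2,0, 0,0,3,0, 0,0,3.5,0, 0,0,4,0, 0,-2,3,0, -1,-4,2,0, -2,-5,1,0, -3,-5,0,0, -3,-5,0,0, -3,-4,0,0, -2,-2,0,0, 0,0,0,0, 0,0,0,0]'
python3 - <<'E'
from h import *
s=manip.sense();where(s)
p,d=save('top','top15');save('scene','s15')
cv2.imwrite('pics/top15c.png',cv2.resize(p[100:290,70:460],(800,390),interpolation=cv2.INTER_CUBIC)[:,:,::-1])
E
```

```text
t: 40.98
tcp_pos: [0.4432, -0.3516, 0.0286]
tool_rot: [0.707, 0.707, 0.0, -0.0]
force: [0.1, -0.0, -0.4]
finger_gap: 0.336
t: 42.72
tcp_pos: [0.3041, -0.62, 0.2186]
tool_rot: [0.707, 0.707, 0.001, -0.001]
force: [-0.8, 1.2, 0.1]
finger_gap: 0.342
tcp cm [ 30.41 -62.    21.86] jaw deg 0.1 F [-0.8  1.2  0.1] gap 0.342 t 42.725
```

View pics/top15c.png

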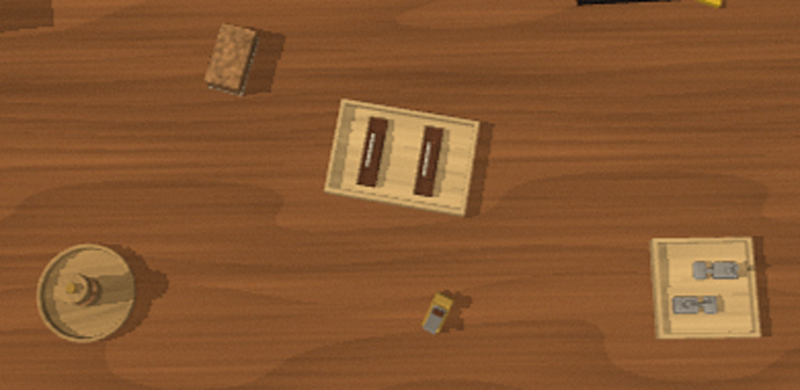

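View pics/s15.png

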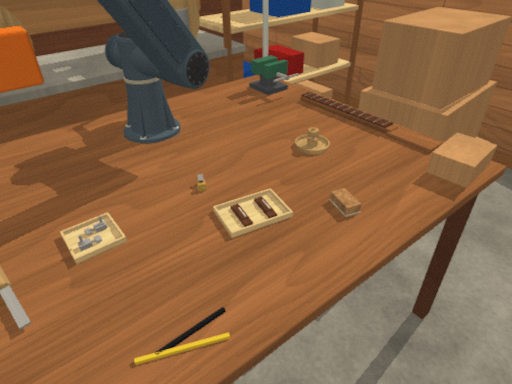

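All five parts are in place; a numeric check of heights and uprightness, especially the clamp at (82,288) in the crop.

Run:
```python
from h import *
z=np.load('top15.npz');p=z['p'];d=z['d'];v,u=np.mgrid[0:384,0:512];W=world('top',u,v,d)
def st(n,b,lo,hi):
    x0,y0,x1,y1=b;q=W[y0:y1,x0:x1].reshape(-1,3);q=q[(q[:,2]>lo)&(q[:,2]<hi)]
    A=np.c_[q[:,:2]-q[:,:2].mean(0),np.ones(len(q))];k=np.linalg.lstsq(A,q[:,2],rcond=None)[0]
    print(n,len(q),'mid',((q[:,:2].min(0)+q[:,:2].max(0))/2*1000).round(1),'mean',(q.mean(0)*1000).round(1),'tilt',k[:2].round(3))
st('clamp disc top',(88,218,136,266),.055,.0665);st('nut',(88,218,136,266),.0665,.08);st('clamp lower',(88,218,136,266),.023,.034)
st('bridgeL',(238,150,262,195),.009,.03);st('tunerA post',(395,225,440,255),.03,.06)
hsv=cv2.cvtColor(p,cv2.COLOR_RGB2HSV)
dark=(hsv[...,2]<90)&(hsv[...,1]>120)
for n,(x0,y0,x1,y1) in dict(bL=(243,154,262,194),bR=(270,158,289,200)).items():
    m=np.zeros(d.shape,bool);m[y0:y1,x0:x1]=dark[y0:y1,x0:x1];q=W[m];print(n,len(q),(np.median(q,0)*1000).round(1))
gr=(hsv[...,1]<70)
for n,(x0,y0,x1,y1) in dict(t2=(404,225,434,239),t1=(394,240,424,256)).items():
    m=np.zeros(d.shape,bool);m[y0:y1,x0:x1]=gr[y0:y1,x0:x1];q=W[m];print(n,len(q),(np.median(q,0)*1000).round(1),'zmax',q[:,2].max())
st('block',(160,105,205,152),.02,.04)
q=np.load('top0.npz');W0=world('top',u,v,q['d'])
for b in[(270,238,296,268),(160,105,205,152)]:
    x0,y0,x1,y1=b;f=lambda w:(lambda r:r[r[:,2]>.008].mean(0))(w[y0:y1,x0:x1].reshape(-1,3));print('bystander shift mm',((f(W)-f(W0))*1000).round(1))
cv2.imwrite('pics/s15c.png',cv2.resize(np.load('s15.npz')['p'][115:260,50:340],(800,400),interpolation=cv2.INTER_CUBIC)[:,:,::-1])
```

```text
clamp disc top 154 mid [472.9 373.1] mean [472.8 372.3  62.9] tilt [-0.02   0.036]
nut 32 mid [473.6 372.9] mean [473.2 373.2  68.4] tilt [-0.006 -0.006]
clamp lower 37 mid [457.5 359.1] mean [467.9 362.5  28.3] tilt [0.012 0.099]
bridgeL 415 mid [645.7  27.6] mean [646.8  25.3  14.8] tilt [0.003 0.005]
tunerA post 17 mid [ 465.7 -374. ] mean [ 468.6 -379.3   40.3] tilt [-0.209 -0.133]
bL 135 [636.8  21.8  15.1]
bR 100 [624.9 -45.4  14.6]
t2 151 [ 484.3 -391.1   17.8] zmax 0.0435544478683334
t1 148 [ 443.6 -357.    18. ] zmax 1.1609766731618225
block 545 mid [765.1 201.8] mean [763.4 200.9  28.9] tilt [0.014 0.022]
bystander shift mm [-1.   0.5 12.6]
bystander shift mm [ 0.8  0.2 -2.1]
```

View pics/s15c.png

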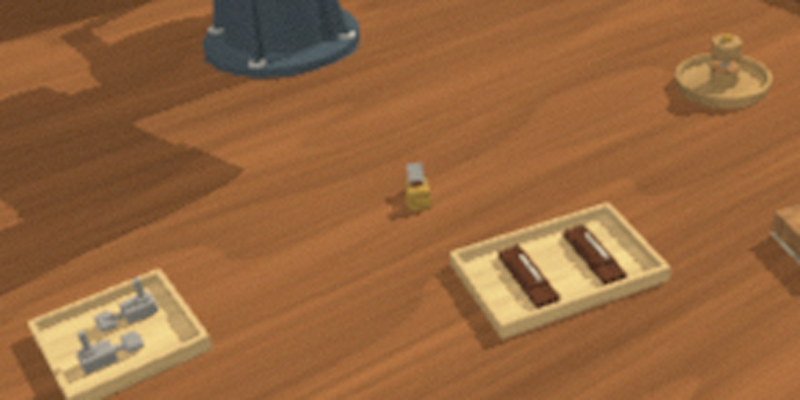

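Everything is upright and in its tray, with heights as expected: clamp disc 63 mm, nut 68, bridges about 15, tuners about 18. The plane and block have not moved in the plane of the bench. Handing in.

```bash
python3 -c "
from h import *
print(job.sign_off())"
```

```text
the job is handed in; nothing more can be done
None
```

All five parts are in their trays, and I handed the job in just after 43 s of the 125 s allowed. Both bridges lie flat, side by side, in the oblong tray. Both tuning machines stand post up in the square tray, and the spool clamp stands in the round dish. I lowered each part until the wrist felt light contact (about 5–6 N) before opening the fingers.

The last top and scene views, taken with the arm clear, agree with this:
- **Clamp:** it stands about 4 mm or less from the dish centre. Its nut top is at 68 mm, as it should be on the dish floor.
- **Bridges and tuners:** the bridges measure about 15 mm above the bench and the tuner housings about 18 mm, as expected on the tray floors.
- **Bystanders:** the brass plane and the cork block are within about 1 mm of where they started, measured across the bench.

Three readings stood out:
- **Brass plane height:** one check showed a 12.6 mm height change. I put this down to false depth readings, since such spikes (about 1.16 m) appeared elsewhere in these pictures and the plane looks untouched in them.
- **Square tray centre:** the top and wrist cameras disagreed by about 4 mm in y, so I used the middle value.
- **Clamp tilt:** a rough fit to the clamp's top disc gave about 0.04 rad, within that fit's noise and under the 0.12 limit.

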